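Tumble the settled finish jar and bring it back upright

ROBOT

A 7-joint arm with a two-finger parallel gripper is mounted at the origin on the work surface. World frame = base frame: x ahead of the robot, y to its left, z up, the work surface at z = 0. Lengths are in m, angles in rad, forces in N, time in s.
With the tool pointing down it reaches from about 0.4 to 0.85 m from the base axis. Payload 10.4 kg.
Tool frame: the origin (TCP) lies midway between the tips of the shut fingers; the grasp point (between the pads) lies r.grip_point_offset behind it (r.grip_point_offset is the distance from the TCP to the grasp point, in m); z points along the fingers, y is the line along which they close (so a half turn about z gives the same grasp; the last joint's range is limited). The gripper opens to 87 mm and grips with 3 to 60 N. Pads are 19 mm wide; open, the fingers measure 117 mm over their backs; the gripper's body (75 mm by 190 mm) begins 51 mm behind the grasp point.
Start: joints at [-1.126, 0.332, -0.065, 1.46, 0.022, 1.35, -0.088], TCP at [0.282, 0.558, 0.223] pointing down, gripper open.
Joint ranges: [-2.6, 2.6], [-0.5, 2.12], [-1.47, 1.34], [0.16, 2.42], [-1.27, 4.41], [0.06, 2.06], [-2.6, 2.6]. Speed limits (rad/s): [2.22, 2.22, 2.79, 2.79, 3.14, 3.14, 3.14].

INTERFACE

Orientations are given as a unit quaternion [x, y, z, w].
In Python, from bench import r gives the robot as it stands.
- The arm moves only by the tool play_rows, never from a script. Its arguments are lists of equal length, an entry for each row: "claw": the closure, from 0 (fully open) to 1 (shut); "delta_pos": the shift along the tool's x, y, z scaled (see below), a list of three; "delta_rot": the turn, a rotation vector about the tool's x, y, z scaled (see below), a list of three. A call has 1 to 8 rows; each row shifts and turns the commanded pose from where the row before left it, along the tool's axes as they then stand; what a row does not reach is not made up. The controller multiplies each number of a shift by 200 mm and each number of a turn by pi rad. A row lasts 1/10 s, in which the tool goes at most 50 mm and 8.59 degrees, less where a joint would pass 70% of its speed; a pose out of reach is approached as far as the arm can. A call with a number of a shift or a turn outside -1 to 1 is refused whole. A call with a gripper value outside its range is refused whole. The fingers move at their own pace and stop on an object; "squeeze" is the grip in N (left out, the last holds). Time passes only in rows, so rows that do not move let the fingers close. It gives the time, the measured TCP pose, the force, the opening and the grip force at its end, in the units of the state.
- r.read_state(): the state, without advancing time (a new reading comes with each control period).
- r.camera(name): name is "scene" or "top"; returns a dict with "pixels" (480x640x3 uint8, red, green, blue), "camera_matrix" (3x3 intrinsics, pixels), "cam_to_world" (4x4, takes a point from camera to world coordinates). Camera axes: x right, y up, looking along -z (the intrinsics and any distortion apply to the point x, -y, -z); pixel columns grow to the right and rows downward; lengths in m; the calibration is good to about 2 mm. A picture is of the moment at which its call begins. There is no depth.
- r.close_job(): hands the job in; it is judged then, once.
The state is a dict: "time": time; "joint_positions": joint angles; "joint_vel": joint speeds; "joint_torque": joint torques, N m; "ee_pos": TCP position; "eef_rot": TCP orientation; "ft_force": force on the tool from outside, world axes, zero at the start; "torque": the same for the moment, N m; "width": finger opening in m; "grip_force": force on a finger pad.
Only numpy, scipy, OpenCV 4.12 (cv2) and the standard library are available. Lean on these libraries where they do the work, as an engineer would, in place of code of your own. Each camera call takes 0.05 s, during which the arm holds its last target. There are 200 camera calls.

TASK

The finish in the closed amber jar has settled. First switch the tumble mixer's speed dial off (fully anticlockwise), then load the jar upright into the level drum, pushing it home against the back, and swing the red crank over to turn the jar completely upside down for a second. Crank it fully back so that the jar stands upright in the drum again, let go, and leave everything else on the bench where it is.

Things in the scene. Friction and masses are not known exactly. Their poses are not given: they have to be found in the camera images.
- jar: The closed jar: amber glass, 58 mm diameter for its lower 54 mm, then a white lid 54 mm in diameter from 60 mm up to the top at 78 mm. 150 to 310 g. Starts upright on the mixer's wooden deck. Origin: centre of its underside; z points to its lid.
- mixer: The tumble mixer, fixed to the bench, turned up to 0.25 rad. Origin: at bench height under the middle of the level drum's open mouth; z up, y points out of the mouth along the loading deck, x away from the robot (at yaw 0). Along y: deck 16 to 236 mm, drum 0 to -58, gear housing -66 to -102, crank arm -108 to -118, red handle -118 to -178. The drum's axis is parallel to y at x=0, z=80 mm.
- deck (a point): Centre of the top of the mixer's wooden loading deck, axes as the mixer's (mixer frame x=0, y=126, z=40.5 mm). Deck 220 x 220 mm; a lip 12 mm high and 8 mm wide runs along its two sides and its outer (+y) end. Towards the drum there is no lip, only a 16 mm gap before the mouth, which the jar slides across: the drum's floor lies 1.5 mm below the deck.
- housing (a point): Centre of the top of the olive gear housing behind the drum (mixer frame x=0, y=-84, z=115 mm), 70 mm in x by 36 mm in y, axes as the mixer's. Fixed.
- drum (a joint): Angle of drum and crank, rad: 0 = level, drum upright, crank arm pointing to the mixer's -x (start and end stop); pi = end stop, drum upside down, crank arm pointing to +x. On the way the crank passes over the top (rotation about the mixer's +y). Stiff: it stays where it is left, and needs about 3 to 5 N at the crank handle.
- drum_seat (a point): Point on the drum's floor under the jar's centre when home (mixer x=0, y=-23, z=39 mm when level). Turns with the drum: z to its ceiling, y out of the mouth. Drum: clear box tube on a steel floor; inside 78 wide (x), 82 high, 52 mm deep to the olive back; outside 88 wide, 94 high, top at z=127 mm level, 144 turning. A jar pushed home stands 6 mm out of the mouth, as it should, and clears the deck.
- crank_grip (a point): Point on the axis of the red crank handle, a round bar 14 mm thick and 60 mm long, parallel to the mixer's y axis, at mixer y from -178 to -118 mm; this point is at y=-150. It runs on a 60 mm radius about the drum's axis; when level it is at mixer x=-60, z=80 mm. The frame turns with the drum.
- dial_box: Grey speed-control box, 110 x 100 x 45 mm, fixed to the bench at the left or the right of the mixer. Origin: centre of its underside. Carries the dial at the centre of its top, with a red tick at the off end of the scale.
- dial (a joint): Angle of the orange dial, rad: 0 = fully anticlockwise seen from above (off, end stop), grows clockwise to 2.4. Light to turn.
- dial_grip (a point): On the dial's upright axis, 82 mm above the bench, at the height to grip its bar: 42 mm long, 14 mm wide, from 57 to 89 mm above the bench, on a round 44 mm dial. The bar lies along this frame's x axis (the box's x axis at joint 0) and turns with the dial; a white mark on its -x end points to the red tick when off.
- tin: Bystander: blue tin, 52 mm diameter, 70 mm high, loose on the deck beside the jar. Origin: centre of underside.
- glue: Bystander: yellow glue bottle, 48 mm diameter, 125 mm high, standing close behind the mixer. Origin: centre of underside.
- offcut: Bystander: pale wooden offcut, 45 x 90 x 35 mm high, lying close in front of the drum. Origin: centre of underside.
- tape: Bystander: yellow tape measure, 40 x 72 x 60 mm high, at the back. Origin: centre of underside.
- sander: Bystander: sanding block, 65 x 120 x 38 mm high, at the back. Origin: centre of underside.
- driver: Bystander: screwdriver, 200 mm long, 26 mm thick, lying in front at the right. Origin: under its middle.
- charger: Battery charger with battery, 120 x 90 x 92 mm high, fixed at the other side of the mixer from the dial box. Origin: centre of underside.
Things that resemble listed ones, but are neither listed nor needed, are in the scene too. Leave any pink or turquoise look-alike of the jar alone.

How it is judged:
By the outcome, as a careful person would: the job done as asked, in the order asked, and still so for the second after the job is handed in, with the robot touching nothing.
It also fails if it takes over 72 s, if anything falls off the work surface, if the arm or the gripper's body presses on something with over 40 N, if the wrist force passes 120 N, or if a joint passes its speed limit or range.

## Working session

There is one attempt and no reset: what is moved stays moved. The work goes in short steps, Python scripts to look and compute and a tool call to move; the robot and the scene stay as the last step left them, time stands still between calls to the robot, and variables do not carry over. Pictures are saved under pics/ and viewed, at most 10 in all, crops included, and the job is handed in when it is done.

Besides the shell and the picture viewer there is one more tool, called after "Emit:" as name(argument=value, ...) on one line, values as JSON. play_rows: Moves the arm, as the interface text tells. Shifts and turns lie within -1 to 1; 1 stands for 200 mm of shift or pi rad of turn. Its arguments: {"type":"object","properties":{"claw":{"type":"array"},"delta_pos":{"type":"array"},"delta_rot":{"type":"array"},"squeeze":{"type":"number"}},"required":["claw","delta_pos","delta_rot"]}

```bash
mkdir -p pics; ls; python3 - <<'E'
from bench import r
import cv2,numpy as np
print(r.grip_point_offset); s=r.read_state(); print({k:np.round(v,3).tolist() for k,v in s.items()})
for n in ("scene","top"):
    c=r.camera(n); cv2.imwrite(f"pics/{n}0.png",c["pixels"][:,:,::-1]); print(n,np.round(c["camera_matrix"],1).tolist(),np.round(c["cam_to_world"],3).tolist(),[k for k in c])
E
```

```text
pics
0.0187
{'time': 0.0, 'joint_positions': [-1.126, 0.333, -0.065, 1.461, 0.022, 1.35, -0.088], 'joint_vel': [-0.0, -0.0, -0.0, 0.001, -0.0, -0.0, -0.0], 'joint_torque': [-0.001, -62.327, 0.024, -38.988, -0.062, 0.04, 0.0], 'ee_pos': [0.282, 0.558, 0.222], 'eef_rot': [0.232, 0.973, -0.001, -0.0], 'ft_force': [0.538, -0.183, 1.207], 'torque': [-0.018, -0.043, 0.022], 'grip_force': 0.0, 'width': 0.087}
scene [[509.3, 0.0, 317.2], [0.0, 509.3, 246.1], [0.0, 0.0, 1.0]] [[-0.159, -0.728, 0.666, 1.35], [0.987, -0.113, 0.113, 0.139], [-0.007, 0.676, 0.737, 0.944], [0.0, 0.0, 0.0, 1.0]] ['pixels', 'camera_matrix', 'cam_to_world']
top [[471.4, 0.0, 325.2], [0.0, 471.4, 234.8], [0.0, 0.0, 1.0]] [[-0.012, 0.986, -0.166, 0.382], [-1.0, -0.015, -0.013, 0.0], [-0.015, 0.165, 0.986, 1.102], [0.0, 0.0, 0.0, 1.0]] ['pixels', 'camera_matrix', 'cam_to_world']
```

View pics/scene0.png

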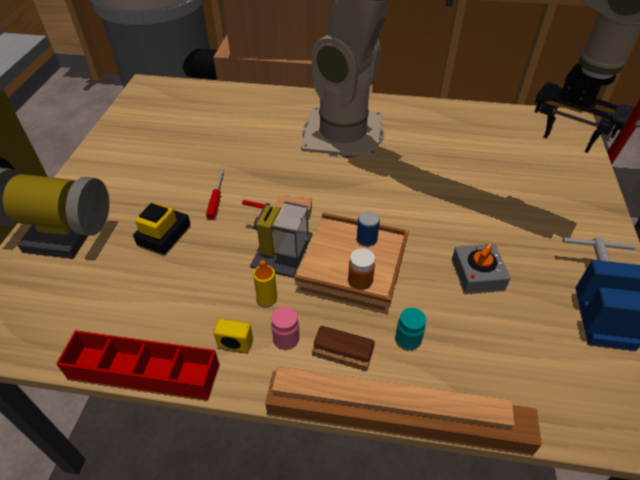

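View pics/top0.png

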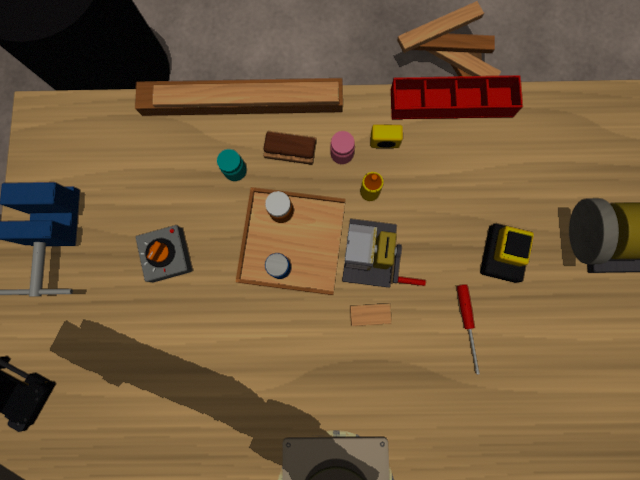

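The scene view shows the amber jar with white lid at (361,268) and the look-alikes pink (285,328) and turquoise (410,328). The blue tin is at (368,228), the dial at (484,258) and the red handle at (255,204). In the top view the jar is at (278,206), tin (277,265), dial (160,252), drum (362,245) and handle (412,281). The jar could be mistaken for pink, turquoise or the tin; I choose the amber one with the white lid standing on the deck. Next, close crops.

```bash
python3 - <<'E'
import cv2
a=cv2.imread("pics/top0.png");b=cv2.imread("pics/scene0.png")
cv2.imwrite("pics/topc.png",cv2.resize(a[180:330,230:430],None,fx=4,fy=4,interpolation=cv2.INTER_CUBIC))
cv2.imwrite("pics/scenec.png",cv2.resize(b[185:315,235:415],None,fx=4.4,fy=4.4,interpolation=cv2.INTER_CUBIC))
d1=cv2.resize(a[217:292,125:205],(400,375),interpolation=cv2.INTER_CUBIC)
d2=cv2.resize(b[225:300,440:520],(400,375),interpolation=cv2.INTER_CUBIC)
cv2.imwrite("pics/dialc.png",cv2.hconcat([d1,d2]))
E
```

```text
(no output)
```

View pics/topc.png

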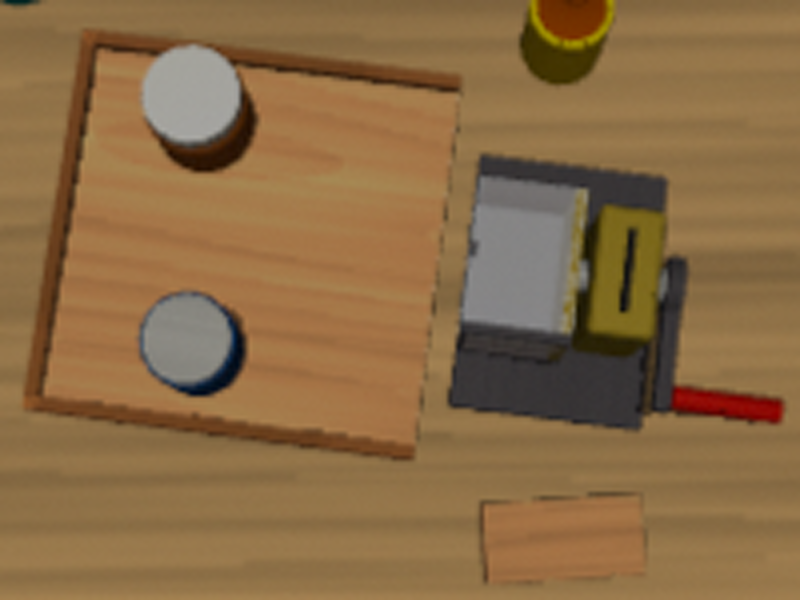

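View pics/scenec.png

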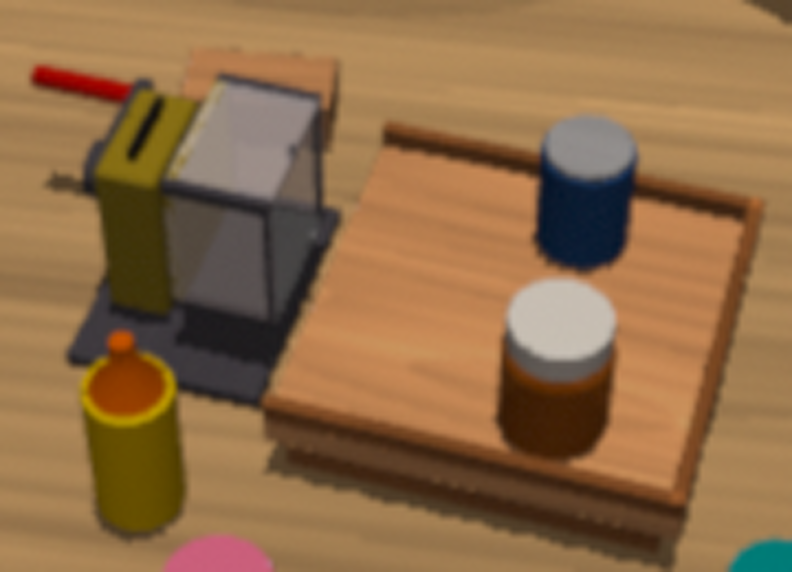

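View pics/dialc.png

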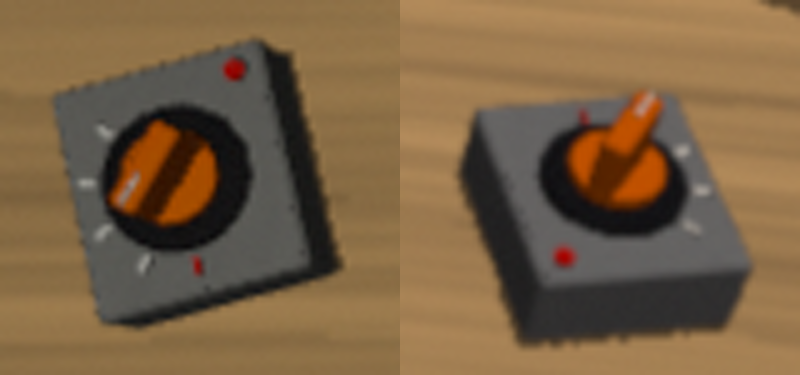

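```bash
cat >h.py <<'E'
import numpy as np, pickle, os
from bench import r
if not os.path.exists("cal.pkl"):
    pickle.dump({n:(lambda c:(c["camera_matrix"],c["cam_to_world"]))(r.camera(n)) for n in("scene","top")},open("cal.pkl","wb"))
C=pickle.load(open("cal.pkl","rb"))
def ray(n,u,v):
    K,T=C[n]; d=np.array([(u-K[0,2])/K[0,0],-(v-K[1,2])/K[1,1],-1]); d=T[:3,:3]@d
    return T[:3,3],d/np.linalg.norm(d)
def tri(t,s):
    A=[];b=[]
    for n,p in(("top",t),("scene",s)):
        o,d=ray(n,*p);P=np.eye(3)-np.outer(d,d);A.append(P);b.append(P@o)
    x=np.linalg.solve(A[0]+A[1],b[0]+b[1]); e=[np.linalg.norm(A[i]@x-b[i])*1e3 for i in(0,1)]
    return x,e[0]
def onz(n,p,z):
    o,d=ray(n,*p); return o+d*(z-o[2])/d[2]
E
python3 - <<'E'
from h import *
np.set_printoptions(precision=4,suppress=True)
T=lambda u,v:(230+u/4-.4,180+v/4-.4); S=lambda u,v:(235+u/4.4-.4,185+v/4.4-.4)
DT=lambda u,v:(125+u/5-.4,217+v/5-.4); DS=lambda u,v:(440+(u-400)/5-.4,225+v/5-.4)
P={'jar':(T(192,95),S(561,319)),'tin':(T(187,342),S(589,147)),'lipFO':(T(88,30),S(685,500)),'lipNO':(T(28,408),S(760,203)),
'lipNI':(T(413,458),S(388,125)),'lipFI':(T(461,78),S(268,405)),'hNb':(T(648,342),S(140,92)),'hNf':(T(590,336),S(200,98)),'hFf':(T(606,207),S(165,186)),'hFb':(T(666,212),S(100,180)),
'hanEnd':(T(782,410),S(36,75)),'hanIn':(T(674,399),S(130,93)),
'bFo':(DT(55,97),DS(750,268)),'bFi':(DT(262,42),DS(545,285)),'bNi':(DT(312,272),DS(478,110)),'bNo':(DT(102,322),DS(688,97)),
'tick':(DT(198,266),DS(584,117)),'dot':(DT(235,69),DS(565,257)),'mark':(DT(127,190),DS(646,103)),'disc':(DT(177,178),DS(615,180))}
X={}
for k,v in P.items():
    x,e=tri(*v);X[k]=x;print(k,x*1e3,'err',round(e,1))
E
```

```text
jar [617.9359 114.2053 115.9043] err 0.7
tin [485.8518 116.848  106.8515] err 1.2
lipFO [671.9758 183.0104  53.5743] err 0.8
lipNO [456.0527 212.9012  48.8885] err 0.8
lipNI [425.564   -1.513   48.6593] err 0.6
lipFI [641.1937 -31.4733  49.6707] err 0.2
hNb [ 482.58   -128.033   108.7989] err 2.4
hNf [485.5268 -95.5413 111.8997] err 0.6
hFf [ 553.7934 -103.018   111.4804] err 2.6
hFb [ 551.482  -136.9895  108.2144] err 0.8
hanEnd [ 447.4838 -200.9375   79.5835] err 0.8
hanIn [ 454.2661 -143.7017   79.895 ] err 1.5
bFo [564.0067 448.6398  41.3572] err 0.9
bFi [588.3415 355.5852  40.9017] err 0.2
bNi [482.1752 328.8469  38.8454] err 0.1
bNo [460.5881 425.7447  40.2787] err 2.5
tick [485.0138 377.8576  45.3633] err 0.9
dot [574.9004 364.6907  46.4931] err 0.7
mark [514.2745 394.5037  89.4357] err 0.9
disc [524.9525 389.1616  47.0083] err 0.4
```

```bash
cat >fit.py <<'E'
from h import *
from scipy.optimize import least_squares
np.set_printoptions(precision=4,suppress=True)
T=lambda u,v:(230+u/4-.4,180+v/4-.4); S=lambda u,v:(235+u/4.4-.4,185+v/4.4-.4)
DT=lambda u,v:(125+u/5-.4,217+v/5-.4); DS=lambda u,v:(440+(u-400)/5-.4,225+v/5-.4)
def proj(n,p):
    K,M=C[n]; q=(np.asarray(p)-M[:3,3])@M[:3,:3]; return np.array([K[0,2]-K[0,0]*q[0]/q[2],K[1,2]+K[1,1]*q[1]/q[2]])
def fit(pts,x0):
    def f(p,raw=False):
        c,s=np.cos(p[2]),np.sin(p[2]); R=np.array([[c,-s,0],[s,c,0],[0,0,1]])
        return np.concatenate([proj(n,R@(np.array(m)/1e3)+[p[0],p[1],p[3]])-px for m,t,sc in pts for n,px in(("top",t),("scene",sc))])
    o=least_squares(f,x0,loss="soft_l1"); return o.x,np.sqrt(np.mean(o.fun**2))
E
python3 - <<'E'
from fit import *
mp=[((110,236,52.5),T(88,30),S(685,500)),((-110,236,52.5),T(28,408),S(760,203)),((-110,16,52.5),T(413,458),S(388,125)),((110,16,52.5),T(461,78),S(268,405)),
((-35,-102,115),T(648,342),S(140,92)),((-35,-66,115),T(590,336),S(200,98)),((35,-66,115),T(606,207),S(165,186)),((35,-102,115),T(666,212),S(100,180)),
((-60,-178,80),T(782,410),S(36,75)),((-60,-118,80),T(674,399),S(130,93))]
m,e=fit(mp,[.54,-.03,-.14,0]);print('mixer',m,e)
bp=[((55,50,45),DT(55,97),DS(750,268)),((55,-50,45),DT(262,42),DS(545,285)),((-55,-50,45),DT(312,272),DS(478,110)),((-55,50,45),DT(102,322),DS(688,97))]
b,e=fit(bp,[.525,.39,.23,0]);print('box',b,e)
c,s=np.cos(m[2]),np.sin(m[2]);R=np.array([[c,-s],[s,c]]); W=lambda x,y:R@[x/1e3,y/1e3]+m[:2]
for k,t,sc,z in(('jar',T(192,95),S(561,319),.1185),('tin',T(187,342),S(589,147),.1105)):
    q,e=fit([((0,0,z*1e3),t,sc)],[.6,.1,0,0]); print(k,q,'mixer',R.T@(q[:2]-m[:2]))
for k,x,y in(('crank155',-60,-155),('axis155',0,-155),('place',0,52),('home',0,-23)): print(k,W(x,y))
for n,px in(('top',DT(127,190)),('scene',DS(646,103))): print('mark',n,onz(n,px,.089+b[3])[:2]-b[:2])
g=[onz('top',DT(*p),.089+b[3])[:2] for p in((110,192),(158,122),(178,135),(130,210))]; d=(g[1]-g[0]+g[2]-g[3]); print('bar',np.mean(g,0),np.degrees(np.arctan2(d[1],d[0])))
g=tri((372.5,178),(263,265));print('glue',g,R.T@(g[0][:2]-m[:2]))
E
```

```text
mixer [ 0.5305 -0.0336 -0.1403 -0.0035] 0.860044070274805
box [ 0.5236  0.3899  0.2405 -0.0051] 0.7570174906841245
jar [ 0.6179  0.1142  0.0003 -0.0026] mixer [0.0659 0.1586]
tin [ 0.4858  0.117   0.0375 -0.0037] mixer [-0.0653  0.1429]
crank155 [ 0.4494 -0.1787]
axis155 [ 0.5089 -0.1871]
place [0.5378 0.0179]
home [ 0.5273 -0.0564]
mark top [-0.0086  0.0078]
mark scene [-0.0143  0.0053]
bar [0.5261 0.3907] -31.677015029018946
glue (array([ 0.6716, -0.0921,  0.1144]), np.float64(1.6779000526782566)) [ 0.1478 -0.0381]
```

```bash
cat >go.py <<'E'
# usage: go.py x y z yawdeg(of tool y) -> tool-frame shift (units of 200mm) and turn (units of pi) still to go
import sys; from h import *
from scipy.spatial.transform import Rotation as Ro
x,y,z,a=map(float,sys.argv[1:5]); s=r.read_state(); R=Ro.from_quat(s["eef_rot"])
d=R.inv().apply(np.array([x,y,z])-s["ee_pos"])/.2
ph=np.radians(a); G=Ro.from_matrix(np.array([[-np.sin(ph),np.cos(ph),0],[np.cos(ph),np.sin(ph),0],[0,0,-1]]).T.T)
rv=(R.inv()*G).as_rotvec()/np.pi
yy=R.as_matrix()[:,1]
print("t",round(s["time"],2),"shift",np.round(d,4),"turn",np.round(rv,4),"yaw",round(np.degrees(np.arctan2(yy[1],yy[0])),2),"F",np.round(s["ft_force"],1),"M",np.round(s["torque"],2),"w",round(float(s["width"]),4),"g",round(float(s["grip_force"]),1),"pos",np.round(s["ee_pos"],4),"j",np.round(s["joint_positions"],2))
E
python3 go.py .5245 .390 .2 57.5
```

```text
t 0.2 shift [-1.4615 -0.2008  0.1106] turn [-0.0003  0.      0.0317] yaw 63.2 F [ 0.3 -0.6  0.2] M [ 0.    0.   -0.06] w 0.0873 g 0.0 pos [0.2817 0.5577 0.2221] j [-1.13  0.33 -0.06  1.46  0.02  1.35 -0.09]
```

Emit:
play_rows(claw=[0.3, 0.3, 0.3, 0.3, 0.3, 0.3, 0.3, 0.3], delta_pos=[[-0.18, -0.025, 0], [-0.18, -0.025, 0], [-0.18, -0.025, 0], [-0.18, -0.025, 0], [-0.18, -0.025, 0], [-0.18, -0.025, 0], [-0.18, -0.025, 0], [-0.18, -0.025, 0]], delta_rot=[[0, 0, 0], [0, 0, 0], [0, 0, 0], [0, 0, 0], [0, 0, 0], [0, 0, 0], [0, 0, 0], [0, 0, 0]])

```text
time: 1.0
ee_pos: [0.5219, 0.3913, 0.2224]
eef_rot: [0.232, 0.973, -0.0, -0.0]
ft_force: [0.4, 0.8, -0.4]
width: 0.0613
grip_force: 0.0
```

```bash
python3 go.py .5245 .390 .12 57.5
```

```text
t 1.0 shift [-1.480e-02  2.000e-04  5.122e-01] turn [-0.     -0.      0.0317] yaw 63.21 F [ 0.4  0.8 -0.4] M [ 0.03 -0.02 -0.05] w 0.0613 g 0.0 pos [0.5219 0.3913 0.2224] j [-0.77  0.39  0.08  1.39 -0.03  1.37  0.41]
```

Emit:
play_rows(claw=[0.3, 0.3, 0.3, 0.3, 0.3, 0.3, 0.3, 0.3], delta_pos=[[-0.015, 0, 0.13], [0, 0, 0.13], [0, 0, 0.13], [0, 0, 0.13], [0, 0, 0.13], [0, 0, 0.13], [0, 0, 0], [0, 0, 0]], delta_rot=[[0, 0, 0.032], [0, 0, 0], [0, 0, 0], [0, 0, 0], [0, 0, 0], [0, 0, 0], [0, 0, 0], [0, 0, 0]])

```text
time: 1.8
ee_pos: [0.5235, 0.391, 0.0669]
eef_rot: [0.28, 0.96, -0.0, -0.0]
ft_force: [0.2, 0.4, 0.3]
width: 0.0612
grip_force: 0.0
```

Emit:
play_rows(claw=[1, 1, 1, 1, 1, 1, 1, 1], delta_pos=[[0, 0, 0], [0, 0, 0], [0, 0, 0], [0, 0, 0], [0, 0, 0], [0, 0, 0], [0, 0, 0], [0, 0, 0]], delta_rot=[[0, 0, 0], [0, 0, 0], [0, 0, 0], [0, 0, 0], [0, 0, 0], [0, 0, 0], [0, 0, 0], [0, 0, 0]], squeeze=10)

```text
time: 2.6
ee_pos: [0.5239, 0.3915, 0.0667]
eef_rot: [0.28, 0.96, 0.001, 0.0]
ft_force: [3.3, 2.9, -1.5]
width: 0.014
grip_force: 10.0
```

```bash
python3 go.py .5245 .390 .065 103.8
```

```text
t 2.6 shift [-0.0064 -0.0047  0.0087] turn [ 0.0004  0.0003 -0.2575] yaw 57.45 F [ 3.3  2.9 -1.5] M [ 0.65 -0.66 -0.04] w 0.014 g 10.0 pos [0.5239 0.3915 0.0667] j [-0.77  0.51  0.08  1.55 -0.05  1.08  0.32]
```

Emit:
play_rows(claw=[1, 1, 1, 1, 1, 1, 1, 1], delta_pos=[[0, 0.005, 0], [0, 0, 0], [0, 0, 0], [0, 0, 0], [0, 0, 0], [0, 0, 0], [0, 0, 0], [0, 0, 0]], delta_rot=[[0, 0, -0.036], [0, 0, -0.036], [0, 0, -0.036], [0, 0, -0.036], [0, 0, -0.036], [0, 0, -0.036], [0, 0, -0.036], [0, 0, 0]])

```text
time: 3.4
ee_pos: [0.5238, 0.3902, 0.0667]
eef_rot: [-0.113, 0.994, -0.001, -0.001]
ft_force: [-4.1, -4.2, 5.3]
width: 0.0141
grip_force: 10.0
```

```bash
python3 go.py .5245 .390 .065 103.8
```

```text
t 3.4 shift [-0.0032 -0.0019  0.0085] turn [-0.0006 -0.0006 -0.0046] yaw 102.98 F [-4.1 -4.2  5.3] M [-1.1   0.75 -0.  ] w 0.0141 g 10.0 pos [0.5238 0.3902 0.0667] j [-0.66  0.51 -0.07  1.54  0.04  1.09  1.06]
```

Emit:
play_rows(claw=[1, 1, 1, 1, 1], delta_pos=[[0, 0, 0], [0, 0, 0], [0, 0, 0], [0, 0, 0], [0, 0, 0]], delta_rot=[[0, 0, -0.01], [0, 0, -0.01], [0, 0, -0.01], [0, 0, 0], [0, 0, 0]])

```text
time: 3.9
ee_pos: [0.5241, 0.3903, 0.0666]
eef_rot: [-0.158, 0.987, -0.001, -0.001]
ft_force: [-2.1, -5.2, 4.0]
width: 0.0143
grip_force: 10.0
```

```bash
python3 go.py .5245 .390 .065 103.8
```

```text
t 3.9 shift [-0.0016 -0.002   0.008 ] turn [-0.0006 -0.0005  0.0241] yaw 108.14 F [-2.1 -5.2  4. ] M [-1.07  0.55 -0.24] w 0.0143 g 10.0 pos [0.5241 0.3903 0.0666] j [-0.65  0.52 -0.09  1.54  0.05  1.09  1.14]
```

Emit:
play_rows(claw=[1, 1, 0.4, 0.4, 0.4, 0.4, 0.4, 0.4], delta_pos=[[0, 0, 0], [0, 0, 0], [0, 0, 0], [0, 0, 0], [0, 0, 0], [0, 0, -0.2], [0, 0, -0.2], [0, 0, -0.2]], delta_rot=[[0, 0, -0.01], [0, 0, 0], [0, 0, 0], [0, 0, 0], [0, 0, 0], [0, 0, 0], [0, 0, 0], [0, 0, 0]])

```text
time: 4.7
ee_pos: [0.5237, 0.392, 0.1879]
eef_rot: [-0.174, 0.985, 0.0, -0.0]
ft_force: [1.0, -0.0, -0.1]
width: 0.05
grip_force: 0.0
```

```bash
python3 go.py .6179 .1142 .187 -8.04
```

```text
t 4.7 shift [ 0.033  -1.4661  0.0042] turn [-1.000e-04 -1.000e-04  6.559e-01] yaw 110.02 F [ 1.  -0.  -0.1] M [0.03 0.   0.03] w 0.05 g 0.0 pos [0.5237 0.392  0.1879] j [-0.64  0.42 -0.09  1.42  0.04  1.31  1.18]
```

Emit:
play_rows(claw=[0, 0, 0, 0, 0, 0, 0, 0], delta_pos=[[0.004, -0.183, 0], [0.004, -0.183, 0], [0.004, -0.183, 0], [0.004, -0.183, 0], [0.004, -0.183, 0], [0.004, -0.183, 0], [0.004, -0.183, 0], [0.004, -0.183, 0]], delta_rot=[[0, 0, 0], [0, 0, 0], [0, 0, 0], [0, 0, 0], [0, 0, 0], [0, 0, 0], [0, 0, 0], [0, 0, 0]])

```text
time: 5.5
ee_pos: [0.6185, 0.1134, 0.1866]
eef_rot: [-0.174, 0.985, 0.0, 0.0]
ft_force: [0.7, 0.2, -0.1]
width: 0.0866
grip_force: 0.0
```

Emit:
play_rows(claw=[0, 0, 0, 0, 0, 0, 0, 0], delta_pos=[[0, 0, 0], [0, 0, 0], [0, 0, 0], [0, 0, 0], [0, 0, 0], [0, 0, 0], [0, 0, 0], [0, 0, 0]], delta_rot=[[0, 0, 0.041], [0, 0, 0.041], [0, 0, 0.041], [0, 0, 0.041], [0, 0, 0.041], [0, 0, 0.041], [0, 0, 0.041], [0, 0, 0.041]])

```text
time: 6.3
ee_pos: [0.6182, 0.1148, 0.1865]
eef_rot: [0.336, 0.942, 0.0, -0.0]
ft_force: [0.7, 1.1, -0.1]
width: 0.0868
grip_force: 0.0
```

Emit:
play_rows(claw=[0, 0, 0, 0, 0, 0, 0, 0], delta_pos=[[0, 0, 0], [0, 0, 0], [0, 0, 0], [0, 0, 0], [0, 0, 0], [0, 0, 0], [0, 0, 0], [0, 0, 0]], delta_rot=[[0, 0, 0.041], [0, 0, 0.041], [0, 0, 0.041], [0, 0, 0.041], [0, 0, 0.041], [0, 0, 0.041], [0, 0, 0.041], [0, 0, 0.041]])

```text
time: 7.1
ee_pos: [0.6182, 0.1149, 0.1865]
eef_rot: [0.757, 0.654, 0.0, -0.0]
ft_force: [-0.2, -0.3, 0.0]
width: 0.0871
grip_force: 0.0
```

```bash
python3 go.py .6179 .1142 .06 -8.04; python3 - <<'E'
from bench import r
import cv2
a=r.camera("top")["pixels"][217:292,125:205,::-1];b=r.camera("scene")["pixels"][225:300,440:520,::-1]
cv2.imwrite("pics/dial2.png",cv2.hconcat([cv2.resize(i,(400,375),interpolation=cv2.INTER_CUBIC) for i in(a,b)]))
E
```

```text
t 7.1 shift [-0.0039 -0.0009  0.6325] turn [ 0.     -0.0001 -0.0017] yaw -8.35 F [-0.2 -0.3  0. ] M [-0.09  0.01 -0.05] w 0.0871 g 0.0 pos [0.6182 0.1149 0.1865] j [-0.52  0.37  0.34  1.52 -0.13  1.28 -0.31]
```

View pics/dial2.png

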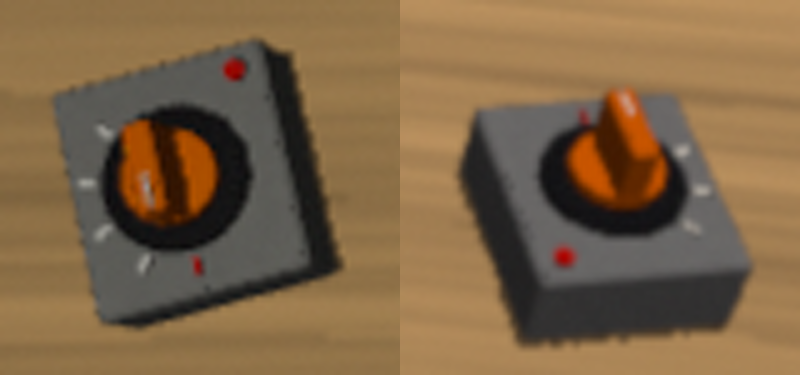

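```bash
python3 - <<'E'
from fit import *
a=cv=None
import cv2
b=np.array([.5236,.3899]); z=.084
print('corner-based angle scene:',end=' ')
for p,q in(((607,92),(637,160)),((633,88),(658,155))):
    d=onz('scene',DS(*q),z)-onz('scene',DS(*p),z); print(np.degrees(np.arctan2(d[1],d[0])),np.linalg.norm(d),end=' ')
print('\ntop:',end=' ')
for p,q in(((135,220),(121,130)),((163,215),(150,120))):
    d=onz('top',DT(*q),z)-onz('top',DT(*p),z); print(np.degrees(np.arctan2(d[1],d[0])),np.linalg.norm(d),end=' ')
im=cv2.imread("pics/dial2.png").astype(int)
m=(im.min(2)>130); ys,xs=np.nonzero(m)
for n,lo,hi,f in(('top',105,220,DT),('scene',590,665,DS)):
    ylo,yhi=((110,230) if n=='top' else (80,130))
    k=(xs>lo)&(xs<hi)&(ys>ylo)&(ys<yhi); print('\n',n,'white n',k.sum(),xs[k].mean(),ys[k].mean(),'vec mm',(onz(n,f(xs[k].mean(),ys[k].mean()),z)[:2]-b)*1e3,end='')
    # projected ideal bar corners for candidate angles
    for th in(9,14,17):
        c,s=np.cos(np.radians(th)),np.sin(np.radians(th))
        P=[proj(n,[b[0]+(u*c-v*s)/1e3,b[1]+(u*s+v*c)/1e3,z]) for u,v in((-21,-7),(-21,7),(21,7),(21,-7),(-14,0))]
        o=(125,217,0) if n=='top' else (440,225,400)
        print('\n  th',th,[(round((p[0]+.4-o[0])*5+o[2]),round((p[1]+.4-o[1])*5)) for p in P],end='')
E
```

```text
corner-based angle scene: 15.198052575164912 0.04187626042273839 11.955982370288556 0.041194742496863807 
top: 11.537691360085812 0.04066369305521876 10.395836549899194 0.04278272686814091 
 top white n 33 116.57575757575758 169.03030303030303 vec mm [ 0.6756 12.7913]
  th 9 [(167, 214), (135, 220), (125, 126), (156, 121), (149, 201)]
  th 14 [(171, 212), (139, 220), (121, 128), (152, 120), (152, 201)]
  th 17 [(173, 211), (142, 220), (118, 130), (149, 120), (153, 200)]
 scene white n 0 nan nan vec mm [nan nan]
  th 9 [(611, 91), (641, 91), (662, 159), (631, 159), (629, 102)]
  th 14 [(607, 92), (637, 90), (666, 158), (635, 160), (627, 102)]
  th 17 [(605, 93), (634, 89), (668, 157), (638, 161), (625, 102)]<stdin>:15: RuntimeWarning: Mean of empty slice.
  ret = ret.dtype.type(ret / rcount)
```

The bar's white mark at (148,188)/(627,102) now lies along the box axis by the red tick: about 12°, with the box yaw at 13.8°. The dial was also felt against its stop, so it is off. Next, grip the jar.

Emit:
play_rows(claw=[0, 0, 0, 0, 0, 0, 0, 0], delta_pos=[[-0.004, 0, 0.105], [0, 0, 0.105], [0, 0, 0.105], [0, 0, 0.105], [0, 0, 0.105], [0, 0, 0.105], [0, 0, 0], [0, 0, 0]], delta_rot=[[0, 0, -0.002], [0, 0, 0], [0, 0, 0], [0, 0, 0], [0, 0, 0], [0, 0, 0], [0, 0, 0], [0, 0, 0]])

```text
time: 8.0
ee_pos: [0.6181, 0.1138, 0.0609]
eef_rot: [0.752, 0.659, -0.0, -0.0]
ft_force: [-0.6, 0.2, 0.5]
width: 0.087
grip_force: 0.0
```

Emit:
play_rows(claw=[1, 1, 1, 1, 1, 1, 1, 1], delta_pos=[[0, 0, 0], [0, 0, 0], [0, 0, 0], [0, 0, 0], [0, 0, 0], [0, 0, 0], [0, 0, 0], [0, 0, 0]], delta_rot=[[0, 0, 0], [0, 0, 0], [0, 0, 0], [0, 0, 0], [0, 0, 0], [0, 0, 0], [0, 0, 0], [0, 0, 0]], squeeze=20)

```text
time: 8.8
ee_pos: [0.6183, 0.1137, 0.0609]
eef_rot: [0.753, 0.658, 0.0, 0.0]
ft_force: [-0.4, -0.2, 3.8]
width: 0.0573
grip_force: 20.0
```

```bash
python3 go.py .5378 .0179 .062 -8.04
```

```text
t 8.8 shift [-0.5288 -0.3343 -0.0059] turn [ 0.0001 -0.0001  0.0018] yaw -7.72 F [-0.4 -0.2  3.8] M [-0.12  0.25  0.03] w 0.0573 g 20.0 pos [0.6183 0.1137 0.0609] j [-0.5   0.48  0.31  1.64 -0.17  1.04 -0.27]
```

Emit:
play_rows(claw=[1, 1, 1, 1, 1, 1, 1, 1], delta_pos=[[0, 0, -0.04], [-0.076, -0.048, 0], [-0.076, -0.048, 0], [-0.076, -0.048, 0], [-0.076, -0.048, 0], [-0.076, -0.048, 0], [-0.076, -0.048, 0], [-0.073, -0.046, 0]], delta_rot=[[0, 0, 0], [0, 0, 0], [0, 0, 0], [0, 0, 0], [0, 0, 0], [0, 0, 0], [0, 0, 0], [0, 0, 0]])

```text
time: 9.6
ee_pos: [0.5368, 0.0171, 0.0686]
eef_rot: [0.753, 0.658, -0.0, -0.0]
ft_force: [-0.0, 0.6, -1.6]
width: 0.0575
grip_force: 20.0
```

Emit:
play_rows(claw=[1, 1, 1, 1], delta_pos=[[0, 0, 0], [0, 0, 0.02], [0, 0, 0.016], [0, 0, 0]], delta_rot=[[0, 0, 0], [0, 0, 0], [0, 0, 0], [0, 0, 0]])

```text
time: 10.0
ee_pos: [0.5379, 0.0185, 0.061]
eef_rot: [0.753, 0.658, -0.0, -0.0]
ft_force: [0.2, -0.2, -1.3]
width: 0.0572
grip_force: 20.0
```

```bash
python3 go.py .5378 .0179 .0609 -8.04;python3 - <<'E'
from bench import r
import cv2
a=r.camera("top")["pixels"][180:330,230:430,::-1];b=r.camera("scene")["pixels"][185:335,235:435,::-1]
cv2.imwrite("pics/place.png",cv2.hconcat([cv2.resize(i,(400,300),interpolation=cv2.INTER_CUBIC) for i in(a,b)]))
E
```

```text
t 10.0 shift [-0.0031  0.0001  0.0003] turn [-0.0001  0.      0.0021] yaw -7.66 F [ 0.2 -0.2 -1.3] M [-0.09  0.05 -0.01] w 0.0572 g 20.0 pos [0.5379 0.0185 0.061 ] j [-0.43  0.3   0.35  1.89 -0.13  0.97 -0.15]
```

View pics/place.png

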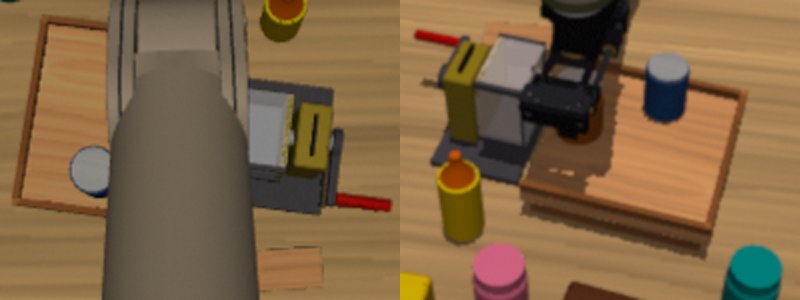

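Top view: the arm covers the jar, and the crank handle is at (363,201). Scene view: the jar is in the fingers in front of the drum mouth at (580,125). Next I release it, move round behind it and push.

Emit:
play_rows(claw=[0.12, 0.12, 0.12, 0.12, 0.12, 0.12, 0.12, 0.12], delta_pos=[[0, 0, 0], [0, 0, 0], [0, 0, 0], [0, 0, 0], [0, 0, -0.1], [0, 0, -0.1], [0, 0, -0.1], [0, 0, -0.1]], delta_rot=[[0, 0, 0], [0, 0, 0], [0, 0, 0], [0, 0, 0], [0, 0, 0], [0, 0, 0], [0, 0, 0], [0, 0, 0]])

```text
time: 10.9
ee_pos: [0.5376, 0.0178, 0.1422]
eef_rot: [0.753, 0.658, 0.0, 0.0]
ft_force: [0.3, 0.0, 0.6]
width: 0.0767
grip_force: 0.0
```

Emit:
play_rows(claw=[0.6, 0.6, 0.6, 0.6, 0.6, 0.6, 0.6, 0.6], delta_pos=[[0.09, 0, 0], [0.09, 0, 0], [0.09, 0, 0], [0, 0, 0.09], [0, 0, 0.09], [0, 0, 0.09], [0, 0, 0.08], [0, 0, 0]], delta_rot=[[0, 0, 0.002], [0, 0, 0], [0, 0, 0], [0, 0, 0], [0, 0, 0], [0, 0, 0], [0, 0, 0], [0, 0, 0]])

```text
time: 11.7
ee_pos: [0.5437, 0.071, 0.0695]
eef_rot: [0.755, 0.656, -0.002, -0.001]
ft_force: [-1.3, 0.4, -0.5]
width: 0.0355
grip_force: 0.0
```

```bash
echo target final push TCP y=9.6; python3 -c "
import numpy as np
c,s=np.cos(-.1403),np.sin(-.1403)
x,y=0,9.6;print(.5305+(x*c-y*s)/1e3,-.0336+(x*s+y*c)/1e3)"; python3 go.py .5318 -.0241 .071 -8.04
```

```text
target final push TCP y=9.6
0.5318424656623283 -0.024094328748296135
t 11.7 shift [-0.4792  0.0079 -0.007 ] turn [-0.001   0.0005 -0.0002] yaw -8.08 F [-1.3  0.4 -0.5] M [-0.07  0.07 -0.03] w 0.0355 g 0.0 pos [0.5437 0.071  0.0695] j [-0.49  0.31  0.32  1.85 -0.12  1.   -0.26]
```

Emit:
play_rows(claw=[0.6, 0.6, 0.6, 0.6, 0.6, 0.6, 0.6, 0.6], delta_pos=[[-0.03, 0.006, -0.005], [-0.03, 0, 0], [-0.03, 0, 0], [-0.03, 0, 0], [-0.03, 0, 0], [-0.03, 0, 0], [-0.03, 0, 0], [-0.03, 0, 0]], delta_rot=[[0, 0, 0], [0, 0, 0], [0, 0, 0], [0, 0, 0], [0, 0, 0], [0, 0, 0], [0, 0, 0], [0, 0, 0]])

```text
time: 12.5
ee_pos: [0.5396, 0.0232, 0.0724]
eef_rot: [0.755, 0.656, 0.0, 0.0]
ft_force: [0.2, 1.7, 1.7]
width: 0.0352
grip_force: 1.2
```

Emit:
play_rows(claw=[0.6, 0.6, 0.6, 0.6, 0.6, 0.6, 0.6, 0.6], delta_pos=[[-0.025, 0, 0], [-0.025, 0, 0], [-0.025, 0, 0], [-0.025, 0, 0], [-0.025, 0, 0], [-0.025, 0, 0], [-0.025, 0, 0], [0, 0, 0]], delta_rot=[[0, 0, 0], [0, 0, 0], [0, 0, 0], [0, 0, 0], [0, 0, 0], [0, 0, 0], [0, 0, 0], [0, 0, 0]])

```text
time: 13.3
ee_pos: [0.5345, -0.012, 0.0723]
eef_rot: [0.756, 0.655, -0.0, 0.0]
ft_force: [0.5, 0.1, -0.2]
width: 0.0351
grip_force: 0.4
```

```bash
python3 go.py .5318 -.0241 .071 -8.04;python3 - <<'E'
from bench import r
import cv2
b=r.camera("scene")["pixels"][185:335,235:435,::-1]
cv2.imwrite("pics/push.png",cv2.resize(b,(800,600),interpolation=cv2.INTER_CUBIC))
E
```

```text
t 13.3 shift [-0.0616 -0.0049  0.0067] turn [ 0.      0.0001 -0.0006] yaw -8.15 F [ 0.5  0.1 -0.2] M [ 0.01 -0.   -0.04] w 0.0351 g 0.4 pos [ 0.5345 -0.012   0.0723] j [-0.39  0.28  0.37  1.89 -0.12  0.99 -0.11]
```

Emit:
play_rows(claw=[0.6, 0.6, 0.6, 0.6, 0.6, 0.6], delta_pos=[[-0.01, -0.003, 0], [-0.01, 0, 0], [-0.01, 0, 0], [-0.01, 0, 0], [-0.01, 0, 0], [-0.005, 0, 0]], delta_rot=[[0, 0, 0], [0, 0, 0], [0, 0, 0], [0, 0, 0], [0, 0, 0], [0, 0, 0]])

```text
time: 13.95
ee_pos: [0.5327, -0.0205, 0.0724]
eef_rot: [0.755, 0.656, 0.001, -0.001]
ft_force: [1.9, 8.6, -1.3]
width: 0.0348
grip_force: 4.4
```

Emit:
play_rows(claw=[0.6, 0.6, 0.6], delta_pos=[[-0.008, 0, 0], [-0.008, 0, 0], [0, 0, 0]], delta_rot=[[0, 0, 0], [0, 0, 0], [0, 0, 0]])

```text
time: 14.25
ee_pos: [0.5327, -0.0204, 0.0724]
eef_rot: [0.754, 0.657, 0.002, -0.002]
ft_force: [2.3, 16.6, -1.6]
width: 0.0346
grip_force: 8.3
```

Emit:
play_rows(claw=[0.6, 0.6, 0.6, 0.6, 0.6, 0.6, 0, 0], delta_pos=[[0.05, 0, 0], [0.1, 0, 0], [0.15, 0, 0], [0, 0, -0.15], [0, 0, -0.2], [0, 0, -0.2], [0, 0, -0.1], [0, 0, 0]], delta_rot=[[0, 0, 0], [0, 0, 0], [0, 0, 0], [0, 0, 0], [0, 0, 0], [0, 0, 0], [0, 0, 0], [0, 0, 0]])

```text
time: 15.05
ee_pos: [0.5422, 0.0341, 0.2057]
eef_rot: [0.755, 0.655, 0.002, 0.001]
ft_force: [0.3, -0.8, 0.4]
width: 0.0442
grip_force: 0.0
```

```bash
python3 go.py .4494 -.1787 .200 -8.04
```

```text
t 15.05 shift [-1.1191 -0.3091  0.0248] turn [ 0.0017 -0.0005 -0.0004] yaw -8.12 F [ 0.3 -0.8  0.4] M [-0.07  0.1  -0.03] w 0.0442 g 0.0 pos [0.5422 0.0341 0.2057] j [-0.47  0.16  0.36  1.73 -0.06  1.26 -0.24]
```

Emit:
play_rows(claw=[0, 0, 0, 0, 0, 0, 0, 0], delta_pos=[[-0.14, -0.039, 0], [-0.14, -0.039, 0], [-0.14, -0.039, 0], [-0.14, -0.039, 0], [-0.14, -0.039, 0], [-0.14, -0.039, 0], [-0.14, -0.038, 0], [-0.14, -0.037, 0]], delta_rot=[[0, 0, 0], [0, 0, 0], [0, 0, 0], [0, 0, 0], [0, 0, 0], [0, 0, 0], [0, 0, 0], [0, 0, 0]])

```text
time: 15.85
ee_pos: [0.4466, -0.1798, 0.2013]
eef_rot: [0.755, 0.655, -0.001, -0.0]
ft_force: [-0.7, 0.4, 0.2]
width: 0.0868
grip_force: 0.0
```

```bash
python3 go.py .4494 -.1787 .0613 -8.04;python3 - <<'E'
from bench import r
import cv2
b=r.camera("scene")["pixels"][190:290,235:335,::-1];a=r.camera("top")["pixels"][200:300,310:410,::-1]
cv2.imwrite("pics/home.png",cv2.hconcat([cv2.resize(i,(400,400),interpolation=cv2.INTER_CUBIC) for i in(a,b)]))
E
```

```text
t 15.85 shift [0.0076 0.0139 0.7   ] turn [-0.0004  0.0001 -0.0003] yaw -8.1 F [-0.7  0.4  0.2] M [-0.05  0.04  0.  ] w 0.0868 g 0.0 pos [ 0.4466 -0.1798  0.2013] j [-0.25  0.01  0.54  1.88 -0.    1.25  0.16]
```

View pics/home.png

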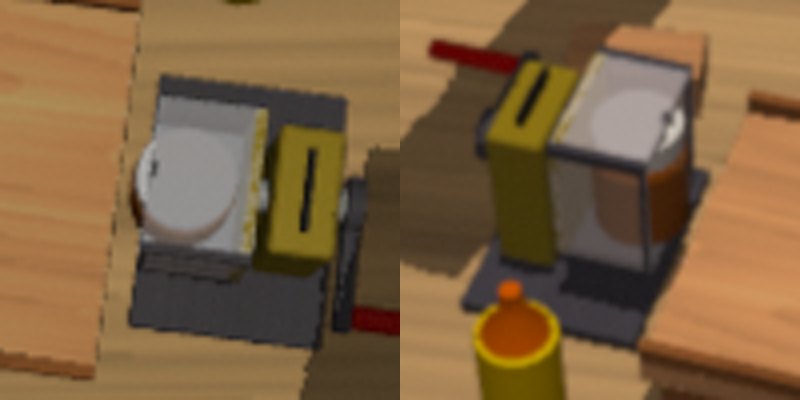

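The top crop shows the lid in the drum centred at about (189,184), protruding slightly past the mouth at (155,180). I check that depth numerically.

```bash
python3 - <<'E'
from fit import *
m=np.array([.5305,-.0336]);c,s=np.cos(-.1403),np.sin(-.1403);R=np.array([[c,-s],[s,c]])
for n,p in(('top',(310+189/4-.4,200+184/4-.4)),('top',(310+137/4-.4,200+184/4-.4)),('scene',(235+237/4-.4,190+122/4-.4))): print(n,R.T@(onz(n,p,.1135)[:2]-m)*1e3)
for y in(-23,-19):
    w=R@np.array([0,y/1e3])+m; q=proj('top',[*w,.1135]); print(y,(q+.4-[310,200])*4)
E
```

```text
top [ -3.6382 -20.2598]
top [-7.0894  7.019 ]
scene [ -1.2127 -21.456 ]
-23 [194.9495 177.8922]
-19 [187.437  176.9541]
```

The jar is about 2–3 mm short of home, because the straddled fingers probably met the drum rim. I push again with the fingers shut, which contact only the 6 mm that stands out.

```bash
cat >w.py <<'E'
import sys,subprocess,numpy as np
c,s=np.cos(-.1403),np.sin(-.1403); x,y,z=map(float,sys.argv[1:4])
subprocess.run(["python3","go.py",str(.5305+(x*c-y*s)/1e3),str(-.0336+(x*s+y*c)/1e3),str(z/1e3),"-8.04"])
E
python3 w.py -1 45 201
```

```text
t 15.95 shift [1.024  0.3044 0.0011] turn [-0.0004  0.0003 -0.0021] yaw -8.43 F [ 0.8  0.2 -0.9] M [-0.06  0.03 -0.01] w 0.0867 g 0.0 pos [ 0.4456 -0.1826  0.2015] j [-0.25  0.01  0.55  1.88 -0.    1.25  0.16]
```

Emit:
play_rows(claw=[1, 1, 1, 1, 1, 1, 1, 1], delta_pos=[[0.128, 0.038, 0], [0.128, 0.038, 0], [0.128, 0.038, 0], [0.128, 0.038, 0], [0.128, 0.038, 0], [0.128, 0.038, 0], [0.128, 0.038, 0], [0.128, 0.038, 0]], delta_rot=[[0, 0, -0.002], [0, 0, 0], [0, 0, 0], [0, 0, 0], [0, 0, 0], [0, 0, 0], [0, 0, 0], [0, 0, 0]])

```text
time: 16.75
ee_pos: [0.5357, 0.0175, 0.2013]
eef_rot: [0.753, 0.658, -0.001, -0.0]
ft_force: [0.7, -0.4, 0.1]
width: 0.0308
grip_force: 0.0
```

Emit:
play_rows(claw=[1, 1, 1, 1, 1, 1, 1, 1], delta_pos=[[0, 0, 0.1], [0, 0, 0.11], [0, 0, 0.11], [0, 0, 0.11], [0, 0, 0.11], [0, 0, 0.1], [0, 0, 0], [0, 0, 0]], delta_rot=[[0, 0, 0], [0, 0, 0], [0, 0, 0], [0, 0, 0], [0, 0, 0], [0, 0, 0], [0, 0, 0], [0, 0, 0]])

```text
time: 17.55
ee_pos: [0.5354, 0.0161, 0.0741]
eef_rot: [0.753, 0.658, -0.001, -0.0]
ft_force: [0.5, 0.0, 0.0]
width: 0.0004
grip_force: 0.0
```

```bash
python3 w.py -1 15.5 73
```

```text
t 17.55 shift [-0.1722  0.0045  0.0056] turn [-0.0004  0.0002  0.0018] yaw -7.72 F [0.5 0.  0. ] M [-0.05  0.05 -0.06] w 0.0004 g 0.0 pos [0.5354 0.0161 0.0741] j [-0.43  0.28  0.36  1.88 -0.12  1.   -0.15]
```

Emit:
play_rows(claw=[1, 1, 1, 1, 1, 1, 1], delta_pos=[[-0.02, 0.004, 0], [-0.02, 0, 0], [-0.02, 0, 0], [-0.02, 0, 0], [-0.02, 0, 0], [-0.01, 0, 0], [-0.01, 0, 0]], delta_rot=[[0, 0, 0.002], [0, 0, 0], [0, 0, 0], [0, 0, 0], [0, 0, 0], [0, 0, 0], [0, 0, 0]])

```text
time: 18.25
ee_pos: [0.5331, -0.0081, 0.0744]
eef_rot: [0.755, 0.655, 0.0, -0.0]
ft_force: [-0.4, -0.3, -0.3]
width: 0.0005
grip_force: 0.0
```

Emit:
play_rows(claw=[1, 1, 1, 1, 1], delta_pos=[[-0.01, 0, 0], [-0.01, 0, 0], [-0.01, 0, 0], [-0.01, 0, 0], [-0.01, 0, 0]], delta_rot=[[0, 0, 0], [0, 0, 0], [0, 0, 0], [0, 0, 0], [0, 0, 0]])

```text
time: 18.75
ee_pos: [0.5324, -0.0155, 0.0746]
eef_rot: [0.755, 0.656, 0.001, -0.001]
ft_force: [1.2, 11.3, 0.8]
width: 0.0005
grip_force: 6.2
```

```bash
python3 w.py -1 15.5 73
```

```text
t 18.75 shift [-0.0134 -0.0015  0.0079] turn [ 0.0002 -0.0009  0.0003] yaw -7.99 F [ 1.2 11.3  0.8] M [ 2.73 -0.48  0.09] w 0.0005 g 6.2 pos [ 0.5324 -0.0155  0.0746] j [-0.38  0.27  0.38  1.89 -0.12  1.   -0.09]
```

Emit:
play_rows(claw=[1, 1, 1, 1], delta_pos=[[-0.01, 0, 0], [-0.01, 0, 0], [-0.01, 0, 0], [0, 0, 0]], delta_rot=[[0, 0, 0], [0, 0, 0], [0, 0, 0], [0, 0, 0]])

```text
time: 19.15
ee_pos: [0.5326, -0.0159, 0.075]
eef_rot: [0.753, 0.658, 0.004, -0.002]
ft_force: [4.1, 25.1, -0.2]
width: 0.0005
grip_force: 12.2
```

```bash
python3 w.py -1 15.5 73;  python3 - <<'E'
from fit import *
m=np.array([.5305,-.0336]);c,s=np.cos(-.1403),np.sin(-.1403);R=np.array([[c,-s],[s,c]])
for p in((44,0,127),(-44,0,127),(-44,-58,127),(44,-58,127),(0,-66,115),(0,-102,115)):
    w=[*(R@np.array(p[:2])/1e3+m),p[2]/1e3-.0035]; print(p,((proj('top',w)+.4-[310,200])*4).round(),((proj('scene',w)+.4-[235,190])*4+[400,0]).round())
E
```

```text
t 19.15 shift [-0.0115 -0.0029  0.01  ] turn [ 0.0006 -0.0027  0.0018] yaw -7.72 F [ 4.1 25.1 -0.2] M [ 5.52 -0.78  0.06] w 0.0005 g 12.2 pos [ 0.5326 -0.0159  0.075 ] j [-0.38  0.27  0.37  1.89 -0.13  0.99 -0.08]
(44, 0, 127) [162.  88.] [646. 171.]
(-44, 0, 127) [142. 253.] [694.  68.]
(-44, -58, 127) [253. 267.] [602.  49.]
(44, -58, 127) [272. 101.] [549. 150.]
(0, -66, 115) [275. 189.] [565. 110.]
(0, -102, 115) [343. 197.] [507.  98.]
```

Rigid against the back at 25 N (0.4 mm movement), so the jar is home. Now the crank.

Emit:
play_rows(claw=[1, 1, 1, 1, 1, 1, 1, 1], delta_pos=[[0.05, 0, 0], [0.1, 0, 0], [0.1, 0, 0], [0, 0, -0.15], [0, 0, -0.2], [0, 0, -0.2], [0, 0, -0.1], [0, 0, 0]], delta_rot=[[0, 0, 0], [0, 0, 0], [0, 0, 0], [0, 0, 0], [0, 0, 0], [0, 0, 0], [0, 0, 0], [0, 0, 0]])

```text
time: 19.95
ee_pos: [0.5395, 0.0255, 0.2075]
eef_rot: [0.755, 0.655, 0.002, 0.001]
ft_force: [0.1, -1.1, -1.1]
width: 0.0
grip_force: 0.0
```

```bash
python3 w.py -60 -155 200
```

```text
t 19.95 shift [-1.0743 -0.3021  0.0342] turn [ 0.0016 -0.0005 -0.0004] yaw -8.12 F [ 0.1 -1.1 -1.1] M [-0.09  0.02 -0.01] w 0.0 g 0.0 pos [0.5395 0.0255 0.2075] j [-0.47  0.15  0.37  1.73 -0.06  1.27 -0.22]
```

Emit:
play_rows(claw=[0.2, 0.2, 0.2, 0.2, 0.2, 0.2, 0.2, 0.2], delta_pos=[[-0.15, -0.043, 0], [-0.15, -0.043, 0], [-0.15, -0.043, 0], [-0.15, -0.043, 0], [-0.15, -0.043, 0], [-0.16, -0.044, 0], [-0.16, -0.043, 0], [0, 0, 0]], delta_rot=[[0, 0, 0], [0, 0, 0], [0, 0, 0], [0, 0, 0], [0, 0, 0], [0, 0, 0], [0, 0, 0], [0, 0, 0]])

```text
time: 20.75
ee_pos: [0.4455, -0.182, 0.2035]
eef_rot: [0.757, 0.653, -0.001, -0.0]
ft_force: [-0.1, 0.5, 0.2]
width: 0.0563
grip_force: 0.0
```

```bash
python3 w.py -60 -155 62
```

```text
t 20.75 shift [0.0197 0.0178 0.7074] turn [-0.0004  0.0003 -0.0024] yaw -8.47 F [-0.1  0.5  0.2] M [-0.13  0.03  0.01] w 0.0563 g 0.0 pos [ 0.4455 -0.182   0.2035] j [-0.25  0.01  0.55  1.88 -0.    1.26  0.15]
```

Emit:
play_rows(claw=[0.2, 0.2, 0.2, 0.2, 0.2, 0.2, 0.2, 0.2], delta_pos=[[0.02, 0.018, 0], [0, 0, 0.12], [0, 0, 0.12], [0, 0, 0.12], [0, 0, 0.12], [0, 0, 0.12], [0, 0, 0.107], [0, 0, 0]], delta_rot=[[0, 0, -0.002], [0, 0, 0], [0, 0, 0], [0, 0, 0], [0, 0, 0], [0, 0, 0], [0, 0, 0], [0, 0, 0]])

```text
time: 21.55
ee_pos: [0.4506, -0.1722, 0.06]
eef_rot: [0.752, 0.659, -0.002, -0.002]
ft_force: [-1.0, -0.1, 0.2]
width: 0.0695
grip_force: 0.0
```

Emit:
play_rows(claw=[1, 1, 1, 1, 1, 1, 1], delta_pos=[[0, 0, 0], [0, 0, 0], [0, 0, 0], [0, 0, 0], [0, 0, 0], [0, 0, 0], [0, 0, 0]], delta_rot=[[0, 0, 0], [0, 0, 0], [0, 0, 0], [0, 0, 0], [0, 0, 0], [0, 0, 0], [0, 0, 0]], squeeze=25)

```text
time: 22.25
ee_pos: [0.4522, -0.1741, 0.063]
eef_rot: [0.753, 0.658, 0.0, 0.0]
ft_force: [-0.5, -0.1, 0.6]
width: 0.022
grip_force: 0.0
```

```bash
python3 w.py -60 -155 62
```

```text
t 22.25 shift [-0.0244 -0.0109  0.005 ] turn [ 0.     -0.      0.0017] yaw -7.73 F [-0.5 -0.1  0.6] M [-0.12  0.06  0.01] w 0.022 g 0.0 pos [ 0.4522 -0.1741  0.063 ] j [-0.22  0.2   0.54  2.03 -0.13  0.95  0.25]
```

Emit:
play_rows(claw=[1, 1, 1, 1, 1], delta_pos=[[-0.02, -0.011, 0.005], [0, 0, 0], [0, 0, 0], [0, 0, 0], [0, 0, 0]], delta_rot=[[0, 0, 0], [0, 0, 0], [0, 0, 0], [0, 0, 0], [0, 0, 0]])

```text
time: 22.75
ee_pos: [0.4506, -0.1772, 0.0622]
eef_rot: [0.753, 0.658, 0.001, 0.001]
ft_force: [4.7, 2.6, -1.3]
width: 0.0135
grip_force: 24.9
```

```bash
python3 w.py -60 -155 62; python3 - <<'E'
import numpy as np
for n in(24,):
    t=np.linspace(0,np.pi,n+1); P=np.c_[-60*np.cos(t),60*np.sin(t)]; d=np.diff(P,axis=0)/200
    print([[0,round(a,3),round(-b,3)] for a,b in d])
E
```

```text
t 22.75 shift [-0.008  -0.0051  0.001 ] turn [ 0.0007 -0.0003  0.0021] yaw -7.67 F [ 4.7  2.6 -1.3] M [ 0.61 -1.01  0.06] w 0.0135 g 24.9 pos [ 0.4506 -0.1772  0.0622] j [-0.22  0.2   0.55  2.03 -0.13  0.94  0.26]
[[0, np.float64(0.003), np.float64(-0.039)], [0, np.float64(0.008), np.float64(-0.038)], [0, np.float64(0.013), np.float64(-0.037)], [0, np.float64(0.017), np.float64(-0.035)], [0, np.float64(0.022), np.float64(-0.033)], [0, np.float64(0.026), np.float64(-0.03)], [0, np.float64(0.03), np.float64(-0.026)], [0, np.float64(0.033), np.float64(-0.022)], [0, np.float64(0.035), np.float64(-0.017)], [0, np.float64(0.037), np.float64(-0.013)], [0, np.float64(0.038), np.float64(-0.008)], [0, np.float64(0.039), np.float64(-0.003)], [0, np.float64(0.039), np.float64(0.003)], [0, np.float64(0.038), np.float64(0.008)], [0, np.float64(0.037), np.float64(0.013)], [0, np.float64(0.035), np.float64(0.017)], [0, np.float64(0.033), np.float64(0.022)], [0, np.float64(0.03), np.float64(0.026)], [0, np.float64(0.026), np.float64(0.03)], [0, np.float64(0.022), np.float64(0.033)], [0, np.float64(0.017), np.float64(0.035)], [0, np.float64(0.013), np.float64(0.037)], [0, np.float64(0.008), np.float64(0.038)], [0, np.float64(0.003), np.float64(0.039)]]
```

Emit:
play_rows(claw=[1, 1, 1, 1, 1, 1, 1, 1], delta_pos=[[0, 0.003, -0.039], [0, 0.008, -0.038], [0, 0.013, -0.037], [0, 0.017, -0.035], [0, 0.022, -0.033], [0, 0.026, -0.03], [0, 0.03, -0.026], [0, 0.033, -0.022]], delta_rot=[[0, 0, 0], [0, 0, 0], [0, 0, 0], [0, 0, 0], [0, 0, 0], [0, 0, 0], [0, 0, 0], [0, 0, 0]])

```text
time: 23.55
ee_pos: [0.4726, -0.1809, 0.1133]
eef_rot: [0.754, 0.657, -0.004, -0.007]
ft_force: [-35.7, 8.3, 31.4]
width: 0.0131
grip_force: 25.0
```

```bash
python3 w.py -30 -155 114
```

```text
t 23.55 shift [-0.0053  0.0335 -0.0038] turn [-0.0052 -0.001   0.0013] yaw -7.81 F [-35.7   8.3  31.4] M [1.9  8.08 0.05] w 0.0131 g 25.0 pos [ 0.4726 -0.1809  0.1133] j [-0.22  0.19  0.55  1.92 -0.11  1.08  0.24]
```

Emit:
play_rows(claw=[1, 1], delta_pos=[[0, -0.015, -0.01], [0, 0, 0]], delta_rot=[[0, 0, 0], [0, 0, 0]])

```text
time: 23.75
ee_pos: [0.4752, -0.1816, 0.1158]
eef_rot: [0.753, 0.658, -0.001, -0.001]
ft_force: [-7.6, 4.1, 3.7]
width: 0.0132
grip_force: 25.0
```

```bash
python3 w.py -30 -155 114;python3 - <<'E'
from bench import r
import cv2
b=r.camera("scene")["pixels"][170:290,215:335,::-1];a=r.camera("top")["pixels"][200:320,310:430,::-1]
cv2.imwrite("pics/crank1.png",cv2.hconcat([cv2.resize(i,(400,400),interpolation=cv2.INTER_CUBIC) for i in(a,b)]))
E
```

```text
t 23.75 shift [-0.0038  0.0206  0.0091] turn [-0.001  -0.0002  0.0016] yaw -7.76 F [-7.6  4.1  3.7] M [ 0.57  1.94 -0.04] w 0.0132 g 25.0 pos [ 0.4752 -0.1816  0.1158] j [-0.23  0.18  0.55  1.92 -0.11  1.08  0.24]
```

View pics/crank1.png

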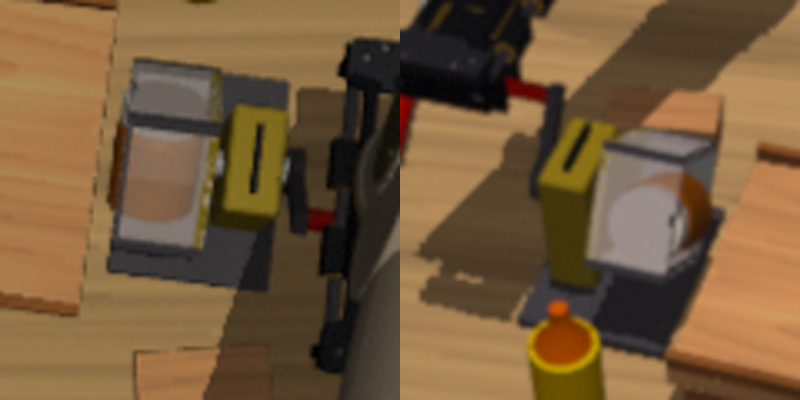

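The drum is turned about 55–60°, with the jar lying inside and the handle (525,90) held. I continue along the arc in shorter batches, watching the force.

Emit:
play_rows(claw=[1, 1, 1, 1, 1, 1], delta_pos=[[0, 0.035, -0.022], [0, 0.038, -0.017], [0, 0.04, -0.012], [0, 0.042, -0.006], [0, 0.042, 0], [0, 0, 0]], delta_rot=[[0, 0, 0], [0, 0, 0], [0, 0, 0], [0, 0, 0], [0, 0, 0], [0, 0, 0]])

```text
time: 24.45
ee_pos: [0.5161, -0.1883, 0.1278]
eef_rot: [0.753, 0.658, -0.0, 0.001]
ft_force: [-2.1, -2.3, 1.5]
width: 0.0132
grip_force: 25.0
```

```bash
python3 w.py 0 -155 127
```

```text
t 24.45 shift [ 0.0012 -0.0369  0.0042] turn [0.0001 0.0005 0.0015] yaw -7.77 F [-2.1 -2.3  1.5] M [-0.63  0.51  0.05] w 0.0132 g 25.0 pos [ 0.5161 -0.1883  0.1278] j [-0.21  0.26  0.55  1.81 -0.15  1.12  0.25]
```

Emit:
play_rows(claw=[1, 1, 1, 1, 1, 1], delta_pos=[[0, 0.041, 0.008], [0, 0.04, 0.013], [0, 0.038, 0.018], [0, 0.034, 0.023], [0, 0.031, 0.028], [0, 0, 0]], delta_rot=[[0, 0, 0], [0, 0, 0], [0, 0, 0], [0, 0, 0], [0, 0, 0], [0, 0, 0]])

```text
time: 25.05
ee_pos: [0.5521, -0.1934, 0.109]
eef_rot: [0.753, 0.657, -0.001, 0.001]
ft_force: [-0.3, -4.9, -1.3]
width: 0.0132
grip_force: 25.0
```

```bash
python3 w.py 0 -155 67
```

```text
t 25.05 shift [ 0.0023 -0.2185  0.2102] turn [-0.      0.0006  0.0014] yaw -7.78 F [-0.3 -4.9 -1.3] M [-1.08  0.4  -0.09] w 0.0132 g 25.0 pos [ 0.5521 -0.1934  0.109 ] j [-0.18  0.36  0.54  1.73 -0.2   1.1   0.28]
```

Emit:
play_rows(claw=[1, 1, 1, 1, 1, 1], delta_pos=[[0, 0.026, 0.032], [0, 0.022, 0.036], [0, 0.017, 0.038], [0, 0.011, 0.04], [0, 0.006, 0.041], [0, 0, 0]], delta_rot=[[0, 0, 0], [0, 0, 0], [0, 0, 0], [0, 0, 0], [0, 0, 0], [0, 0, 0]])

```text
time: 25.65
ee_pos: [0.5686, -0.1957, 0.0718]
eef_rot: [0.754, 0.657, -0.0, 0.001]
ft_force: [0.3, -5.5, -1.2]
width: 0.0129
grip_force: 25.0
```

```bash
python3 w.py 60 -155 67
```

```text
t 25.65 shift [ 0.0008 -0.002   0.0242] turn [0.0005 0.0006 0.0014] yaw -7.79 F [ 0.3 -5.5 -1.2] M [-1.22  0.08  0.01] w 0.0129 g 25.0 pos [ 0.5686 -0.1957  0.0718] j [-0.16  0.44  0.52  1.72 -0.24  1.04  0.3 ]
```

Push down to the end stop in small steps until Fz rises, then hold for over a second.

Emit:
play_rows(claw=[1, 1, 1, 1, 1], delta_pos=[[0, 0, 0.012], [0, 0, 0.012], [0, 0, 0.012], [0, 0, 0.012], [0, 0, 0]], delta_rot=[[0, 0, 0], [0, 0, 0], [0, 0, 0], [0, 0, 0], [0, 0, 0]])

```text
time: 26.15
ee_pos: [0.5693, -0.1957, 0.0633]
eef_rot: [0.753, 0.657, 0.0, 0.002]
ft_force: [1.9, -5.6, 1.4]
width: 0.0128
grip_force: 25.0
```

```bash
python3 w.py 60 -155 67
```

```text
t 26.15 shift [ 0.0006 -0.0052 -0.0184] turn [0.001  0.0006 0.0014] yaw -7.79 F [ 1.9 -5.6  1.4] M [-1.42 -0.06 -0.06] w 0.0128 g 25.0 pos [ 0.5693 -0.1957  0.0633] j [-0.15  0.45  0.51  1.73 -0.25  1.03  0.31]
```

Emit:
play_rows(claw=[1, 1, 1, 1], delta_pos=[[0, 0, 0.012], [0, 0, 0.012], [0, 0, 0.012], [0, 0, 0]], delta_rot=[[0, 0, 0], [0, 0, 0], [0, 0, 0], [0, 0, 0]])

```text
time: 26.55
ee_pos: [0.5695, -0.1957, 0.0584]
eef_rot: [0.754, 0.657, 0.001, 0.002]
ft_force: [-9.7, -1.7, 27.0]
width: 0.0125
grip_force: 24.7
```

```bash
python3 w.py 60 -155 62
```

```text
t 26.55 shift [ 0.0002 -0.0061 -0.0178] turn [0.0012 0.0001 0.0014] yaw -7.8 F [-9.7 -1.7 27. ] M [-0.42  2.23 -0.03] w 0.0125 g 24.7 pos [ 0.5695 -0.1957  0.0584] j [-0.15  0.46  0.51  1.73 -0.26  1.02  0.31]
```

Emit:
play_rows(claw=[1, 1, 1, 1, 1, 1, 1, 1], delta_pos=[[0, 0, 0], [0, 0, 0], [0, 0, 0], [0, 0, 0], [0, 0, 0], [0, 0, 0], [0, 0, 0], [0, 0, 0]], delta_rot=[[0, 0, 0], [0, 0, 0], [0, 0, 0], [0, 0, 0], [0, 0, 0], [0, 0, 0], [0, 0, 0], [0, 0, 0]])

```text
time: 27.35
ee_pos: [0.5695, -0.1957, 0.0584]
eef_rot: [0.754, 0.657, 0.001, 0.002]
ft_force: [-9.6, -1.4, 26.4]
width: 0.0125
grip_force: 24.7
```

Emit:
play_rows(claw=[1, 1, 1, 1, 1, 1, 1, 1], delta_pos=[[0, 0, 0], [0, 0, 0], [0, 0, 0], [0, 0, 0], [0, 0, 0], [0, 0, 0], [0, 0, 0], [0, 0, 0]], delta_rot=[[0, 0, 0], [0, 0, 0], [0, 0, 0], [0, 0, 0], [0, 0, 0], [0, 0, 0], [0, 0, 0], [0, 0, 0]])

```text
time: 28.15
ee_pos: [0.5695, -0.1957, 0.0585]
eef_rot: [0.754, 0.657, 0.001, 0.002]
ft_force: [-9.4, -1.2, 27.1]
width: 0.0131
grip_force: 24.7
```

```bash
python3 w.py 60 -155 62
```

```text
t 28.15 shift [ 0.0002 -0.0063 -0.0177] turn [0.0013 0.0002 0.0014] yaw -7.8 F [-9.4 -1.2 27.1] M [-0.46  2.18  0.01] w 0.0131 g 24.7 pos [ 0.5695 -0.1957  0.0585] j [-0.15  0.46  0.51  1.73 -0.26  1.02  0.31]
```

Emit:
play_rows(claw=[1, 1, 1, 1, 1, 1, 1], delta_pos=[[0, 0, -0.02], [0, -0.003, -0.042], [0, -0.009, -0.041], [0, -0.014, -0.039], [0, -0.02, -0.037], [0, -0.024, -0.034], [0, 0, 0]], delta_rot=[[0, 0, 0], [0, 0, 0], [0, 0, 0], [0, 0, 0], [0, 0, 0], [0, 0, 0], [0, 0, 0]])

```text
time: 28.85
ee_pos: [0.5568, -0.1938, 0.1002]
eef_rot: [0.753, 0.658, 0.002, 0.003]
ft_force: [4.9, -6.6, 3.4]
width: 0.0131
grip_force: 25.0
```

```bash
python3 w.py 0 -155 58.4
```

```text
t 28.85 shift [ 0.0011 -0.2435  0.2071] turn [0.0023 0.0005 0.0015] yaw -7.78 F [ 4.9 -6.6  3.4] M [-1.49 -1.03 -0.13] w 0.0131 g 25.0 pos [ 0.5568 -0.1938  0.1002] j [-0.18  0.38  0.53  1.73 -0.21  1.08  0.29]
```

Emit:
play_rows(claw=[1, 1, 1, 1, 1, 1, 1], delta_pos=[[0, -0.022, -0.026], [0, -0.031, -0.028], [0, -0.035, -0.024], [0, -0.037, -0.018], [0, -0.04, -0.013], [0, -0.041, -0.008], [0, 0, 0]], delta_rot=[[0, 0, 0], [0, 0, 0], [0, 0, 0], [0, 0, 0], [0, 0, 0], [0, 0, 0], [0, 0, 0]])

```text
time: 29.55
ee_pos: [0.5168, -0.1876, 0.1246]
eef_rot: [0.753, 0.658, 0.003, 0.004]
ft_force: [1.8, -3.0, 16.5]
width: 0.0138
grip_force: 25.0
```

```bash
python3 w.py 0 -155 63.8
```

```text
t 29.55 shift [-0.0029 -0.0428  0.3035] turn [0.003  0.0001 0.0017] yaw -7.73 F [ 1.8 -3.  16.5] M [-0.67 -0.46 -0.06] w 0.0138 g 25.0 pos [ 0.5168 -0.1876  0.1246] j [-0.21  0.26  0.55  1.82 -0.15  1.1   0.26]
```

Emit:
play_rows(claw=[1, 1, 1, 1, 1, 1, 1], delta_pos=[[0, -0.041, -0.017], [0, -0.042, 0.003], [0, -0.041, 0.009], [0, -0.039, 0.015], [0, -0.037, 0.02], [0, -0.033, 0.025], [0, 0, 0]], delta_rot=[[0, 0, 0], [0, 0, 0], [0, 0, 0], [0, 0, 0], [0, 0, 0], [0, 0, 0], [0, 0, 0]])

```text
time: 30.25
ee_pos: [0.469, -0.1798, 0.1109]
eef_rot: [0.753, 0.658, 0.002, 0.001]
ft_force: [5.5, 0.4, -1.7]
width: 0.013
grip_force: 25.0
```

```bash
python3 w.py 0 -155 65
```

```text
t 30.25 shift [-0.0096  0.2014  0.2305] turn [ 0.0013 -0.0003  0.002 ] yaw -7.69 F [ 5.5  0.4 -1.7] M [-0.07 -1.3  -0.06] w 0.013 g 25.0 pos [ 0.469  -0.1798  0.1109] j [-0.23  0.16  0.56  1.95 -0.1   1.05  0.23]
```

Emit:
play_rows(claw=[1, 1, 1, 1, 1, 1], delta_pos=[[0, -0.026, 0.029], [0, -0.024, 0.034], [0, -0.019, 0.037], [0, -0.014, 0.039], [0, -0.008, 0.041], [0, 0, 0]], delta_rot=[[0, 0, 0], [0, 0, 0], [0, 0, 0], [0, 0, 0], [0, 0, 0], [0, 0, 0]])

```text
time: 30.85
ee_pos: [0.4515, -0.1773, 0.0745]
eef_rot: [0.753, 0.658, 0.001, 0.001]
ft_force: [6.7, 1.3, -1.8]
width: 0.013
grip_force: 25.0
```

Emit:
play_rows(claw=[1, 1, 1, 1, 1], delta_pos=[[0, 0, 0.012], [0, 0, 0.012], [0, 0, 0.012], [0, 0, 0.012], [0, 0, 0]], delta_rot=[[0, 0, 0], [0, 0, 0], [0, 0, 0], [0, 0, 0], [0, 0, 0]])

```text
time: 31.35
ee_pos: [0.4507, -0.1772, 0.065]
eef_rot: [0.753, 0.658, 0.001, 0.0]
ft_force: [4.9, 3.0, 0.4]
width: 0.0131
grip_force: 25.0
```

```bash
python3 w.py -60 -155 62
```

```text
t 31.35 shift [-0.0084 -0.0052  0.0149] turn [ 0.0006 -0.0003  0.002 ] yaw -7.68 F [4.9 3.  0.4] M [ 0.52 -1.14 -0.04] w 0.0131 g 25.0 pos [ 0.4507 -0.1772  0.065 ] j [-0.22  0.19  0.55  2.03 -0.12  0.95  0.26]
```

Continue down to the stop.

Emit:
play_rows(claw=[1, 1, 1, 1, 1], delta_pos=[[0, 0, 0.012], [0, 0, 0.012], [0, 0, 0.012], [0, 0, 0.012], [0, 0, 0]], delta_rot=[[0, 0, 0], [0, 0, 0], [0, 0, 0], [0, 0, 0], [0, 0, 0]])

```text
time: 31.85
ee_pos: [0.4506, -0.1783, 0.0568]
eef_rot: [0.753, 0.658, 0.001, 0.001]
ft_force: [-5.4, 1.7, 23.4]
width: 0.0127
grip_force: 23.0
```

```bash
python3 w.py -60 -155 62
```

```text
t 31.85 shift [-0.0027 -0.0055 -0.0262] turn [ 0.0007 -0.0002  0.0017] yaw -7.74 F [-5.4  1.7 23.4] M [0.43 1.   0.01] w 0.0127 g 23.0 pos [ 0.4506 -0.1783  0.0568] j [-0.22  0.21  0.55  2.03 -0.14  0.93  0.27]
```

Emit:
play_rows(claw=[1, 0.2, 0.2, 0.2, 0.2, 0.2, 0.2, 0.2], delta_pos=[[0, 0, -0.01], [0, 0, 0], [0, 0, 0], [0, 0, 0], [0, 0, -0.1], [0, 0, -0.2], [0, 0, -0.25], [0, 0, -0.2]], delta_rot=[[0, 0, 0], [0, 0, 0], [0, 0, 0], [0, 0, 0], [0, 0, 0], [0, 0, 0], [0, 0, 0], [0, 0, 0]])

```text
time: 32.65
ee_pos: [0.449, -0.1781, 0.209]
eef_rot: [0.753, 0.658, -0.0, -0.0]
ft_force: [1.6, -0.0, 0.1]
width: 0.0609
grip_force: 0.0
```

Emit:
play_rows(claw=[0.2, 0.2, 0.2, 0.2], delta_pos=[[-0.2, 0, 0], [-0.2, 0, 0], [-0.2, 0, 0], [0, 0, 0]], delta_rot=[[0, 0, 0], [0, 0, 0], [0, 0, 0], [0, 0, 0]])

```text
time: 33.05
ee_pos: [0.4308, -0.3019, 0.2068]
eef_rot: [0.755, 0.655, -0.001, 0.0]
ft_force: [-0.6, -0.0, 1.0]
width: 0.0695
grip_force: 0.0
```

```bash
python3 w.py -60 -155 62;python3 - <<'E'
from bench import r
import cv2
A=r.camera("top")["pixels"][:,:,::-1];B=r.camera("scene")["pixels"][:,:,::-1]
R=lambda i,s:cv2.resize(i,s,interpolation=cv2.INTER_CUBIC)
up=cv2.hconcat([R(A[200:300,320:420],(400,400)),R(B[180:280,235:335],(400,400))])
lo=cv2.hconcat([R(A[130:310,120:390],(300,200)),R(B[140:370,120:520],(348,200)),R(A[227:277,137:187],(152,200))])
cv2.imwrite("pics/end.png",cv2.vconcat([up,lo]))
E
```

```text
t 33.05 shift [0.6249 0.0059 0.7228] turn [-0.0003  0.0007 -0.0005] yaw -8.13 F [-0.6 -0.   1. ] M [-0.1   0.07  0.02] w 0.0695 g 0.0 pos [ 0.4308 -0.3019  0.2068] j [-0.11  0.13  0.7   1.78 -0.08  1.27  0.46]
```

View pics/end.png

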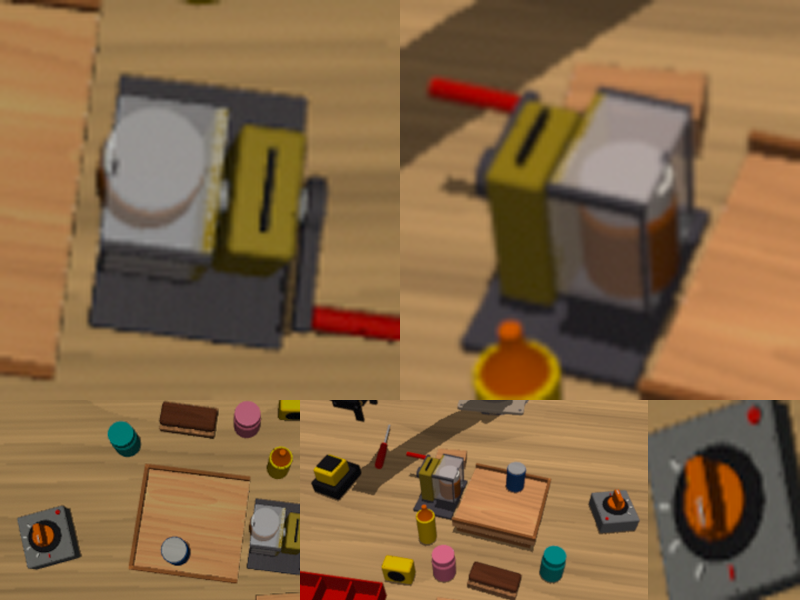

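The end picture shows the crank level again, with its handle at (355,323). The jar is upright in the drum with its lid at (155,165), and the bystanders are in place. One more numeric check of the dial angle before handing in.

```bash
python3 - <<'E'
from fit import *
import cv2
from bench import r
A=r.camera("top")["pixels"]; A0=cv2.imread("pics/top0.png")[:,:,::-1]
def bar(I):
    s=8;c=cv2.resize(I[232:272,140:180],None,fx=s,fy=s,interpolation=cv2.INTER_CUBIC).astype(int)
    R,B=c[:,:,0],c[:,:,2]; 
    dark=((R-B)>25)&(R<150)&(R>60); n,l,st,ce=cv2.connectedComponentsWithStats(cv2.morphologyEx(dark.astype(np.uint8),cv2.MORPH_OPEN,np.ones((9,9),np.uint8)))
    k=1+np.argmax(st[1:,4]); ys,xs=np.nonzero(l==k); vx,vy,x0,y0=cv2.fitLine(np.c_[xs,ys].astype(np.float32),cv2.DIST_HUBER,0,.01,.01).ravel()
    f=lambda t:onz('top',(140+(x0+t*vx)/s,232+(y0+t*vy)/s),.07)
    d=f(40)-f(-40); a=np.degrees(np.arctan2(d[1],d[0])); a=(a+90)%180-90
    print('bar angle',a,'area',st[k,4],'of',st[1:,4])
bar(A0);bar(A)
# box side edges by Hough-free fit: grey mask minAreaRect of top, world-mapped contour
def box(I):
    h=cv2.cvtColor(np.ascontiguousarray(I),cv2.COLOR_RGB2HSV); m=((h[:,:,1]<40)&(h[:,:,2]>70)).astype(np.uint8); m[:, :125]=0;m[:,205:]=0;m[:215]=0;m[295:]=0
    m=cv2.morphologyEx(m,cv2.MORPH_CLOSE,np.ones((5,5),np.uint8)); cn=max(cv2.findContours(m,cv2.RETR_EXTERNAL,cv2.CHAIN_APPROX_NONE)[0],key=cv2.contourArea)
    w=np.array([onz('top',p[0],.045)[:2]*1e3 for p in cn],np.float32); print('box',cv2.minAreaRect(w))
box(A)
E
```

```text
bar angle -27.764410369683155 area 2065 of [1113  335   90 2065  734  287 1827  162  368 1362  551]
bar angle -10.32881177513606 area 3600 of [ 294  345  351   94  167  332 3600  828  108  420  162  179  640  570
  603]
box ((524.105712890625, 388.75225830078125), (106.07050323486328, 96.17864227294922), 14.923992156982422)
```

```bash
python3 - <<'E'
from fit import *
import cv2
from bench import r
b=np.array([.5241,.3892])
def edge(n,I):
    g=cv2.resize(I[:,:,0],None,fx=1,fy=1).astype(np.float32); z=.0855
    best=[]
    def samp(P):
        q=np.array([proj(n,p) for p in P],np.float32); return cv2.remap(g,q[:,0].reshape(1,-1),q[:,1].reshape(1,-1),cv2.INTER_CUBIC).ravel()
    for th in np.arange(-45,30,1.):
        c,s=np.cos(np.radians(th)),np.sin(np.radians(th))
        for o in np.arange(-12,12.1,1):
            L=[]
            for dv in(-2,2):
                L.append(samp([[b[0]+(u*c-(o+dv)*s)/1e3,b[1]+(u*s+(o+dv)*c)/1e3,z] for u in np.linspace(-16,16,17)]))
            best.append((abs(np.mean(L[1]-L[0])),th,o))
    best.sort(reverse=True); k=best[:12]; print(n,'top',[(round(float(a)),float(t),float(o)) for a,t,o in k[:6]])
for tag in(0,1):
    for n in("top","scene"):
        I=cv2.imread(f"pics/{n}0.png")[:,:,::-1] if tag==0 else r.camera(n)["pixels"]
        edge(n,np.ascontiguousarray(I))
E
```

```text
top top [(99, -26.0, 9.0), (99, -25.0, 9.0), (99, -27.0, 9.0), (99, -28.0, 9.0), (99, -24.0, 9.0), (97, -23.0, 9.0)]
scene top [(80, -27.0, 5.0), (79, -28.0, 5.0), (79, -26.0, 5.0), (79, -29.0, 5.0), (78, -25.0, 5.0), (78, -30.0, 5.0)]
top top [(111, 3.0, 10.0), (111, 4.0, 10.0), (110, 2.0, 10.0), (110, 5.0, 10.0), (109, 1.0, 10.0), (108, 6.0, 10.0)]
scene top [(79, 15.0, -8.0), (79, 13.0, -8.0), (79, 14.0, -8.0), (79, 16.0, -8.0), (78, 14.0, -7.0), (78, 13.0, -7.0)]
```

```bash
python3 -c "
from bench import r
print(r.close_job())"
```

```text
the job is handed in; nothing more can be done
None
```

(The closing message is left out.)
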